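Set the blank's height in the craft engraver and latch its window

TASK

Get the craft engraver ready to run: turn the orange lift knob clockwise until the wooden blank just touches the gauge's feeler and the gauge needle stands in the green band, never letting it run on into the red. Let go of the knob, then push the amber sliding window fully shut by its red handle until the roller catch clicks and holds it. Leave the blank lying where it is on the lift, don't upset the things around, and take your hand away.

Things in the scene. Friction and masses are not known exactly. Their poses are not given: they have to be found in the camera images.
- machine: desktop engraver fixed to the table, 300 (x) by 490 mm (y). Origin on the table, at the joint of its halves. x points away from the robot, y to its left (yaw within 0.25 rad), z up. y 0 to 228 mm: white open-topped bay, rim 140, rails at x = +-143 up to 152 mm; knob, lift and gauge in it stand below the rim. y below 0: closed blue compartment over which the window parks.
- lift_knob (a joint): turn of the lift knob, rad: 0 at the start (lift down), grows clockwise seen from above, stop at 2.5. Raises the lift 8 mm per rad, turns with about 0.12 N m, stays where it is left.
- knob_grip (a point): middle of the knob's orange bar, on its vertical axis, 129 mm above the table, 9 mm below the bar's top; on the machine at x = -60, y = 115 mm. Bar 52 mm long, 14 wide, 30 tall, on a black disc (diameter 54 mm, top 21 mm below this point). The point's x axis lies along the bar and turns with it, z up. Free of obstacles for 70 mm around; then the rim, and the parked window.
- blank: wooden blank, 60 (its x) by 110 (its y) by 25 mm thick, loose on the aluminium lift platform (75 by 125 mm, top 56 mm above the table when down, centre on the machine at x = 65, y = 115 mm). Origin: centre of the underside. 90 to 180 g.
- feeler_tip (a point): lower tip of the gauge's brass feeler, a sprung pin 12 mm wide pointing down over the middle of the lift. At rest it hangs 3 to 10 mm above the blank's top (differs each time). The blank lifts it against a soft spring (about 0.8 to 2 N), at most 9 mm.
- needle (a joint): reading of the dial gauge, rad: 0 with the feeler at rest, grows clockwise seen from above by 0.3 rad per mm that the feeler is lifted. The green band runs from 0.45 to 1.35 rad (lift 1.5 to 4.5 mm), the red from 1.8 rad (6 mm) on.
- dial_center (a point): centre of the dial face, which looks straight up: white, 62 mm across, black needle 26 mm long from the centre, on the machine at x = 65, y = 115 mm. At 0 the needle points to the machine's -x (a black mark); green and red bands at its edge.
- window (a joint): how far the window is open, m: 0 = fully shut at its stop, 0.19 to 0.215 at the start, 0.22 at most. Slides along the machine's y (shut is +y) with 2 to 3 N; over the last 15 mm a sprung roller catch resists with 8 to 12 N; 6 mm before the stop it snaps over, pulls the window home and holds it. Left before that, it is pushed back a little.
- window_handle (a point): middle of the window's red handle, an upright fin 90 mm long (machine x), 14 thick (machine y), top 185 mm above the table, on a black foot 110 by 24 mm, top at 153; this point is 168 mm high, on the machine at x = -30, y = 118 mm minus the opening. It stands in the middle of the amber plate, 272 (x) by 215 mm (y), top at 149 (its end bars 152). Axes as the machine's.
- mug_a: bystander: the nearer white mug, 82 mm wide, 95 mm tall, on the table left of the machine. Origin: centre of its underside.
- spare_blank: bystander: pale spare wooden blank, 60 x 110 x 25 mm, lying on the table in front of the machine. Origin: centre of its underside.
- pencil_green: bystander: green pencil, 165 mm long, 8 mm thick, on the table in front of the machine. Origin: middle of its underside.
- pencil_teal: bystander: teal pencil, 165 mm long, 8 mm thick, on the table in front of the machine. Origin: middle of its underside.

How it is judged:
On the way, in this order (a step that is already met when the one before it is completed fails the run):
1. with the window still open, the needle stands in the green band and the knob has been let go (value of joint needle between 0.42 and 1.4 rad and value of joint window above 0.1 m and contact force between the fingers and machine below 0.05 N), for 0.2 s.
2. the window is pushed fully shut (value of joint window below 0.003 m), for 0.2 s.
At the end, for the whole second after the job is handed in: the window is within 3 mm of fully shut and held by its catch, the needle stands in the green band (0.42 to 1.40 rad), the blank lies flat and still on the lift, its centre within 15 mm (x) and 18 mm (y) of the lift's centre (value of joint needle between 0.42 and 1.4 rad and value of joint window below 0.003 m and x of blank in the frame of machine between 0.05 and 0.08 m and y of blank in the frame of machine between 0.097 and 0.133 m and angle between blank's own z axis and vertical below 0.06 rad and linear speed of blank below 0.01 m/s); the robot touches nothing.
It fails at once if the needle runs into the red (value of joint needle above 1.8 rad).
It fails at once if the near mug, the spare blank or a pencil is pushed more than 30 mm away (distance of any of mug_a, spare_blank, pencil_green, pencil_teal from where it was at the start of the episode above 0.03 m).
It also fails if it takes over 54 s, if anything falls off the work surface, if the arm or the gripper's body presses on something with over 40 N, if the wrist force passes 120 N, or if a joint passes its speed limit or range.

ROBOT

A 7-joint arm with a two-finger parallel gripper is mounted at the origin on the work surface. World frame = base frame: x ahead of the robot, y to its left, z up, the work surface at z = 0. Lengths are in m, angles in rad, forces in N, time in s.
With the tool pointing down it reaches from about 0.425 to 0.95 m from the base axis. Payload 4.7 kg.
Tool frame: the origin (TCP) lies between the finger pads; the fingertips stand 25 mm ahead of it and the grasp point (between the pads) lies 6 mm ahead of it; z points along the fingers, y is the line along which they close (so a half turn about z gives the same grasp; the last joint's range is limited). The gripper opens to 85 mm and grips with 20 to 120 N. Pads are 22 mm wide; open, the fingers measure 114 mm over their backs; the gripper's body (76 mm by 85 mm) begins 54 mm behind the grasp point. The pads swing forward as they close: fully open they stand 13 mm farther back than shut.
Start: joints at [-1.279, 0.469, -0.049, 1.532, 0.024, 1.141, -0.082], TCP at [0.213, 0.641, 0.256] pointing down, gripper open.
Joint ranges: [-2.59, 2.59], [-0.33, 1.99], [-1.39, 1.29], [0.1, 2.45], [-1.04, 4.18], [0.21, 1.99], [-2.66, 2.66]. Speed limits (rad/s): [2.57, 2.57, 3.14, 3.14, 3.14, 3.14, 3.14].

INTERFACE

Orientations are given as a 3x3 rotation matrix whose columns are the frame's x, y, z axes.
In Python, from rig import * gives the robot as it stands. Calls block until the motion is done:
- movep(position, orientation): joint-space move of the TCP to a pose.
- move_l(position, attitude=None, feed=0.15, until_force=None): straight line of the TCP; attitude=None keeps the orientation; feed is the mean speed in m/s. With until_force (N) it stops when the force on the tool has changed by that much, and returns True; else False.
- move_joints(angles): joint-space move.
- command_gripper(opening, newtons=None): finger opening in m; newtons is the grip in N (None keeps the last); returns when the fingers have stopped.
- sleep(seconds).
- inverse_kinematics(position, orientation): joint angles nearest the present ones, or None.
- sense(): the state.
- camera(name): name is "scene" or "side" or "wrist"; returns (picture, depth): 420x560x3 uint8, red, green, blue; 420x560 float32, m along the optical axis (not along the pixel's ray), 0 where there is no reading.
- camera_params(name): a dict with "K" (3x3 intrinsics, pixels), "position" and "rotation" of the camera in the world; the wrist camera has in their place "tool_from_camera" (4x4, takes a point from camera to tool coordinates, whose origin is the TCP and whose axes are the flange's). Camera axes: x right, y down, z forward; pixel columns grow to the right and rows downward; lengths in m; the calibration is good to about 2 mm. A picture is of the moment at which its call begins: read the wrist's pose just before it. camera_params takes no time and is no camera call.
A pose or a line that the arm cannot do raises Unreachable and nothing moves.
- finish_job(): hands the job in; it is judged then, once.
The state is a dict: "time_s": time; "joint_pos": joint angles; "qd": joint speeds; "joint_efforts": joint torques, N m; "position": TCP position; "tcp_rot": TCP orientation; "wrist_force": force on the tool from outside, world axes, zero at the start; "ft_torque": the same for the moment, N m; "finger_gap": finger opening in m; "gripper_force": force on a finger pad.
Only numpy, scipy, OpenCV 4.12 (cv2) and the standard library are available. Lean on these libraries where they do the work, as an engineer would, in place of code of your own. Each camera call takes 0.05 s, during which the arm holds its last target. There are 200 camera calls.

## Working session

There is one attempt and no reset: what is moved stays moved. The work goes in short steps, each a Python script; the robot and the scene stay as the last script left them, time stands still between calls to the robot, and variables do not carry over. Pictures are saved under pics/ and viewed, at most 10 in all, crops included, and the job is handed in when it is done.

```bash
mkdir -p pics; cat > h.py <<'E'
from rig import *
import numpy as np, cv2
def save(n,f,crop=None,s=1):
    im,d=camera(n); np.savez('pics/'+f+'.npz',im=im,d=d)
    o=im if crop is None else im[crop[0]:crop[1],crop[2]:crop[3]]
    cv2.imwrite('pics/'+f+'.png',cv2.resize(o[:,:,::-1],None,fx=s,fy=s)); return im,d
def campose(n):
    p=camera_params(n); K=np.array(p['K'])
    if n=='wrist':
        s=sense(); T=np.eye(4); T[:3,:3]=s['tcp_rot']; T[:3,3]=s['position']
        T=T@np.array(p['tool_from_camera']); return K,T[:3,3],T[:3,:3]
    return K,np.array(p['position']),np.array(p['rotation'])
def ray(cp,uv,z):
    K,c,R=cp; d=R@np.linalg.inv(K)@np.array([uv[0],uv[1],1.]); return c+d*(z-c[2])/d[2]
E
python3 - <<'E'
from h import *
a=save('scene','s0')[0]; b=save('side','d0')[0]
cv2.imwrite('pics/both.png',cv2.resize(np.vstack([a,b])[:,:,::-1],(400,600)))
for n in('scene','side'):print(n,campose(n))
print(camera_params('wrist'),sense())
E
```

```text
scene (array([[439.97456856,   0.        , 273.51663721],
       [  0.        , 439.97456856, 215.18980806],
       [  0.        ,   0.        ,   1.        ]]), array([0.36156064, 0.35604207, 0.96514908]), array([[-0.81841273, -0.53522498,  0.20912874],
       [-0.57460613,  0.76563146, -0.28919934],
       [-0.00532883, -0.35685108, -0.93414609]]))
side (array([[488.30315611,   0.        , 278.9388087 ],
       [  0.        , 488.30315611, 212.93486874],
       [  0.        ,   0.        ,   1.        ]]), array([ 0.48012822, -0.69454738,  0.79992919]), array([[ 0.99891219, -0.01355092,  0.04461854],
       [-0.04292003, -0.64124268,  0.76613686],
       [ 0.01822945, -0.76721848, -0.64112674]]))
{'K': array([[303.31651293,   0.        , 280.20550898],
       [  0.        , 303.31651293, 214.97749815],
       [  0.        ,   0.        ,   1.        ]]), 'tool_from_camera': array([[ 3.41291568e-04, -9.64650594e-01, -2.63532001e-01,
         6.55526568e-02],
       [ 9.99999832e-01,  2.05599457e-04,  5.42476328e-04,
        -1.45287214e-03],
       [-4.69118075e-04, -2.63532142e-01,
[... 262 characters left out ...]
6]), 'qd': array([-0.0009133 , -0.00268055,  0.00107099, -0.0028526 , -0.00121285,
        0.0015928 , -0.00243579]), 'joint_efforts': array([ 5.28186229e-04, -5.11516392e+01, -4.70228365e-02, -2.38390321e+01,
        1.07475609e-02,  4.37167895e-03,  1.22707672e-05]), 'position': array([0.21269051, 0.64009822, 0.25536003]), 'tcp_rot': array([[-9.48994995e-01,  3.15290769e-01, -4.80063020e-04],
       [ 3.15291123e-01,  9.48993437e-01, -1.72178367e-03],
       [-8.72858415e-05, -1.78532369e-03, -9.99998402e-01]]), 'wrist_force': array([-0.16037047, -0.2729474 , -0.25554592]), 'ft_torque': array([-0.01615406, -0.01572814,  0.01679554]), 'gripper_force': 0.0, 'finger_gap': 0.08504318063023288}
```

View pics/s0.png

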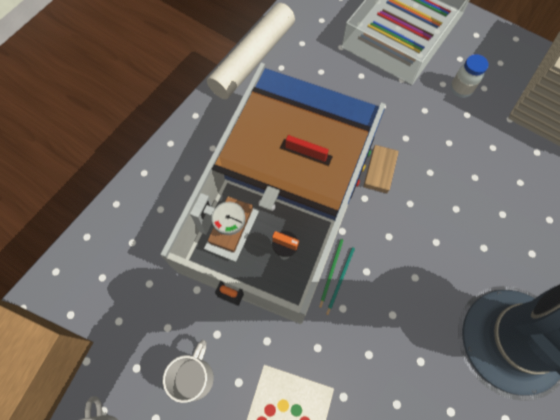

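View pics/d0.png

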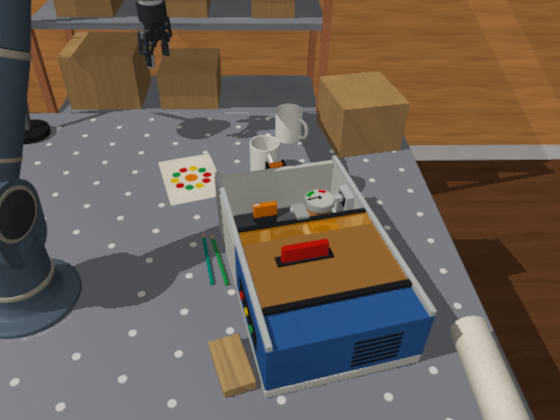

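The scene view shows the orange knob at about (285,240), the dial at (229,217) and the red handle at (307,147). The side view shows the knob at (265,209) and the handle at (305,250). Next I'll measure these.

```bash
python3 - <<'E'
from h import *
def pts(n,f,lo,hi,box):
    z=np.load('pics/'+f+'.npz'); hsv=cv2.cvtColor(z['im'],cv2.COLOR_RGB2HSV); d=z['d']
    m=cv2.inRange(hsv,lo,hi); b=np.zeros_like(m); b[box[2]:box[3],box[0]:box[1]]=1; m=m*b
    v,u=np.nonzero((m>0)&(d>0)); K,c,R=campose(n); dd=d[v,u]
    P=(R@(np.linalg.inv(K)@np.stack([u,v,np.ones_like(u)])*dd)).T+c
    return P
for n,f,kb,hb,db in(('scene','s0',(268,302,228,252),(282,332,132,163),(212,247,200,235)),('side','d0',(250,282,200,220),(278,332,236,264),(302,336,190,208))):
    for name,lo,hi,b,zt in(('knob',(3,150,120),(16,255,255),kb,.138),('handle',(0,180,80),(5,255,255),hb,.185),('dial',(0,0,150),(180,50,255),db,None)):
        P=pts(n,f,lo,hi,b); 
        zt=zt or np.median(P[:,2])
        print(n,name,len(P),'zmax',np.percentile(P[:,2],[5,50,95]).round(3),end=' ')
        T=P[abs(P[:,2]-zt)<.004]
        if len(T)>4:
            r=cv2.minAreaRect((T[:,:2]*1000).astype(np.float32)); 
            w=np.linalg.svd(T[:,:2]-T[:,:2].mean(0),full_matrices=False)[2][0]
            print(len(T),r,T.mean(0).round(4),'ang',np.degrees(np.arctan2(w[1],w[0])))
        else: print()
E
```

```text
scene knob 186 zmax [0.109 0.138 0.141] 159 ((499.64923095703125, 127.47616577148438), (51.61275863647461, 14.60904598236084), 12.294629096984863) [0.5018 0.1288 0.1381] ang -169.41807776297446
scene handle 476 zmax [0.163 0.183 0.187] 286 ((568.9152221679688, -49.411216735839844), (88.38066101074219, 15.716829299926758), 12.418712615966797) [ 0.5689 -0.0485  0.1851] ang -167.53054131145726
scene dial 686 zmax [0.063 0.131 0.134] 641 ((621.9263916015625, 153.66058349609375), (65.19679260253906, 65.87560272216797), 62.19072341918945) [0.6237 0.1512 0.1314] ang -160.12823956379543
side knob 296 zmax [0.112 0.128 0.139] 95 ((495.64599609375, 127.09015655517578), (51.629737854003906, 15.993321418762207), 13.79015827178955) [0.4988 0.1257 0.1376] ang -164.1075723850096
side handle 781 zmax [0.154 0.173 0.186] 251 ((566.8740234375, -50.35259246826172), (87.49641418457031, 13.81723403930664), 12.669007301330566) [ 0.5654 -0.0511  0.1845] ang -167.00383088860562
side dial 362 zmax [0.07  0.131 0.134] 322 ((617.7796630859375, 155.11456298828125), (62.27773666381836, 65.33601379394531), 67.22909545898438) [0.6223 0.1508 0.1313] ang 33.105084214571875
```

```bash
cat >> h.py <<'E'
YAW=np.radians(12.45); KN=np.array([.4985,.1275]); HD=np.array([.568,-.050])
ex=np.array([np.cos(YAW),np.sin(YAW)]); ey=np.array([-ex[1],ex[0]])
def down(a): # tool x at world angle a, z down
    c,s=np.cos(a),np.sin(a); return np.array([[c,s,0],[s,-c,0],[0,0,-1.]])
def needle(n,im,rr=(.009,.023)):
    c=np.array({'scene':[.622,.1537],'side':[.618,.155]}[n]); cp=campose(n); g=im.max(2).astype(int); out=[]
    for v,u in np.ndindex(im.shape[:2]):
        if g[v,u]>90 or (v<180 or v>245): continue
        p=ray(cp,(u,v),.131)[:2]-c; r=np.hypot(*p)
        if rr[0]<r<rr[1]: out.append((r,np.arctan2(p@ey,p@ex),g[v,u]))
    o=np.array(out).reshape(-1,3); 
    if not len(o): return None,0
    w=(100-o[:,2]); th=np.angle((w*np.exp(1j*(np.pi-o[:,1]))).sum()) # cw from -x
    return th,len(o),np.round(o[:,1],2)
E
python3 - <<'E'
from h import *
print(needle('scene',np.load('pics/s0.npz')['im']),needle('side',np.load('pics/d0.npz')['im']))
im=np.load('pics/s0.npz')['im'][190:245,200:260,::-1]; im2=np.load('pics/d0.npz')['im'][180:220,290:350,::-1]
cv2.imwrite('pics/dial0.png',np.vstack([cv2.resize(im,(360,330),interpolation=0),cv2.resize(im2,(360,240),interpolation=0)]))
for o in(0,np.pi):
  for t in(0,-.7,-1.2,-1.7):
    q=inverse_kinematics(np.r_[KN,.139],down(YAW+o+t)); print(o,t,None if q is None else np.round(q,2))
E
```

```text
(None, 0) (np.float64(0.10986530776164344), 4, array([2.93, 2.93, 3.08, 3.1 ]))
0 0 [-0.82  0.4   0.62  2.06 -0.33  0.78 -1.36]
0 -0.7 [-1.15  0.59  1.12  2.07 -0.68  0.91 -1.7 ]
0 -1.2 [-1.15  0.59  1.12  2.07 -0.68  0.91 -2.2 ]
0 -1.7 [ 0.53  0.65 -1.18  1.98  0.73  1.01  2.23]
3.141592653589793 0 [-0.44  0.35  0.13  2.03 -0.06  0.76  1.52]
3.141592653589793 -0.7 [-0.54  0.36  0.26  2.04 -0.13  0.76  0.88]
3.141592653589793 -1.2 [-0.6   0.36  0.33  2.04 -0.17  0.76  0.42]
3.141592653589793 -1.7 [-0.66  0.37  0.41  2.05 -0.21  0.76 -0.04]
```

View pics/dial0.png

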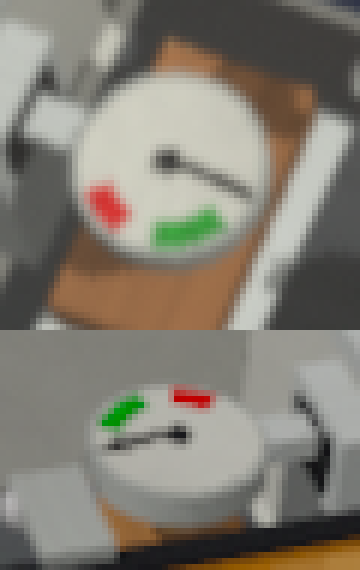

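The needle rests at the mark, pointing to machine -x, and turns via green to red clockwise. The hub is at scene pixel (228,217). Next I grip the knob.

```bash
sed -i 's/if g\[v,u\]>90 or/if g[v,u]>140 or int(g[v,u])-int(im[v,u].min())>45 or/; s/w=(100-o/w=(150-o/' h.py
python3 - <<'E'
from h import *
print(needle('scene',np.load('pics/s0.npz')['im']),needle('side',np.load('pics/d0.npz')['im']))
R=down(YAW+np.pi)
movep(np.r_[KN,.28],R); command_gripper(.055,60)
print(move_l(np.r_[KN,.139],R,feed=.1,until_force=8)); s=sense(); print(s['position'],s['time_s'])
command_gripper(0,60); s=sense(); print(s['finger_gap'],s['gripper_force'],s['wrist_force'],s['joint_pos'],s['time_s'])
im,_=save('scene','s1'); print(needle('scene',im)); im,_=camera('side'); print(needle('side',im))
E
```

```text
(np.float64(-0.05592420109404126), 9, array([-2.99, -3.11, -3.06, -3.02,  3.1 , -3.14, -3.1 , -3.07,  3.13])) (np.float64(0.21497319799585285), 14, array([ 2.69,  2.66,  2.61,  2.54,  2.92,  2.92,  2.92,  2.93,  2.93,
        2.93,  3.08,  3.1 ,  3.12, -3.14]))
False
[0.49891482 0.1276224  0.13956416] 4.175
0.012206649340222931 60.18832325935364 [-1.36290399 -0.58328557  4.1969212 ] [-0.48994345  0.35265795  0.19357995  2.03748119 -0.09696877  0.75948383
  1.550591  ] 4.625
(np.float64(0.16200612682393029), 51, array([-2.57, -2.78, -2.78, -2.77, -2.99, -2.95, -2.92, -2.9 , -2.88,
       -2.87,  3.03,  3.11, -3.11, -3.06, -3.02, -3.  , -2.97,  2.86,
        2.96,  3.04,  3.1 , -3.14, -3.1 , -3.07,  2.92,  2.98,  3.04,
        3.09,  3.13,  2.95,  3.  ,  2.8 ,  2.58,  2.66,  2.73,  2.79,
        2.34,  2.43,  2.52,  2.6 ,  1.81,  1.91,  2.01,  2.11,  2.21,
        2.3 ,  2.39,  1.74,  1.83,  1.92,  2.01]))
(np.float64(0.18274881743142157), 175, array([ 1.65,  1.56,  1.46,  1.35,  1.25,  1.92,  1.83,  1.73,  1.62,
        1.5 ,  1.37,  1.25,  1.12,  1.01,  0.9 ,  0.8 ,  0.71,  2.2 ,
   
[... 523 characters left out ...]
0.27, -0.26, -0.26, -0.26, -0.25,
       -0.25,  3.08,  3.1 ,  3.12, -3.14, -3.1 , -3.05, -2.98, -0.67,
       -0.59, -0.53, -0.49, -0.46, -0.43, -0.41, -3.03, -2.99, -2.94,
       -2.89, -2.81, -2.71, -2.58, -2.4 , -1.13, -0.97, -0.86, -0.77,
       -0.7 , -0.65, -0.61, -0.57, -2.84, -2.79, -2.72, -2.63, -2.53,
       -2.41, -2.26, -2.09, -1.89, -1.69, -1.5 , -1.33, -1.19, -1.07,
       -0.97, -0.89, -0.82, -0.76, -2.66, -2.59, -2.51, -2.41, -2.3 ,
       -2.18, -2.04, -1.89, -1.74, -1.59, -1.45, -1.33, -1.22, -1.12,
       -1.04, -0.96, -2.41, -2.33, -2.23, -2.13, -2.01, -1.89, -1.77,
       -1.65, -1.53, -1.43, -1.33, -1.24, -1.15, -2.09, -1.99, -1.89,
       -1.79, -1.69, -1.59, -1.5 ]))
```

View pics/s1.png

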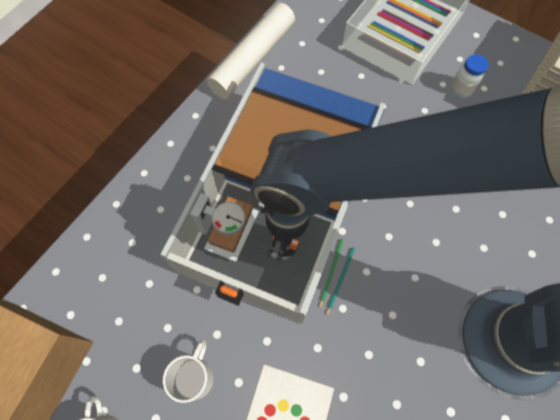

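The dial at (228,217) stays visible beside the gripper, partly in its shadow. I'll switch to a radial profile, which the shadow shouldn't upset, and start turning.

```bash
cat >> h.py <<'E'
def needle2(im,n='scene'):
    K,c,R=campose(n); g=im.astype(np.float32).min(2)
    c0=ray((K,c,R),(228,216.7),.131)
    th=np.arange(-.4,2.6,.02); r=np.arange(.008,.021,.0015)
    a=np.pi-th[:,None]
    P=c0+r[None,:,None]*(np.cos(a)[...,None]*np.r_[ex,0]+np.sin(a)[...,None]*np.r_[ey,0])
    q=(P-c)@R@K.T; m=(q[...,:2]/q[...,2:]).astype(np.float32)
    v=cv2.remap(g,m[...,0],m[...,1],1).mean(1)
    v=v-cv2.blur(v.reshape(-1,1),(1,51)).ravel()
    i=v.argmin(); return round(float(th[i]),2),round(float(v[i]),1)
def turn(t):
    q=np.array(sense()['joint_pos']); q[6]-=t; move_joints(q)
E
python3 - <<'E'
from h import *
for f in('s0','s1'): print(needle2(np.load(f'pics/{f}.npz')['im']))
for t in(.35,.35):
    turn(t); s=sense(); im,_=save('scene',f's2',(185,255,190,310),5); print(t,s['time_s'],s['joint_pos'][6],s['finger_gap'],s['ft_torque'].round(2),needle2(im))
E
```

```text
(-0.04, -40.6)
(-0.04, -25.7)
0.35 5.15 1.203145287268127 0.012973280409778857 [ 0.2   0.16 -0.04] (-0.04, -26.1)
0.35 5.625 0.8563037947639999 0.013195451433371676 [ 0.28  0.07 -0.08] (-0.04, -25.8)
```

View pics/s2.png

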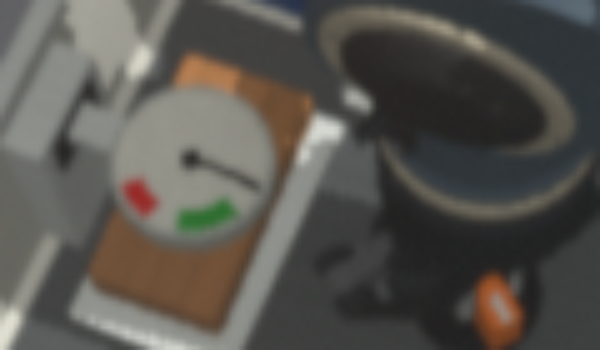

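The needle is still at the mark at 0.7 rad, and the bar has turned with the hand. I'll continue in steps with feedback.

```bash
python3 - <<'E'
from h import *
im,_=camera('scene'); n=needle2(im)[0]+.04; tot=.7
for k in range(8):
    if n>.75: break
    t=.2 if n<.1 else (.92-n)/2.4
    if tot+t>1.75: break
    turn(t); tot+=t; im,_=save('scene','s3',(185,255,190,310),5); r=needle2(im); n=r[0]+.04; print(t,tot,n,r,sense()['time_s'],sense()['joint_pos'][6])
E
```

```text
0.2 0.8999999999999999 0.0 (-0.04, -25.8) 6.0833 0.6591296721121609
0.2 1.0999999999999999 0.0 (-0.04, -26.0) 6.4417 0.46338055740277895
0.2 1.2999999999999998 0.27999999999999997 (0.24, -27.0) 6.8 0.2677688252201255
0.2666666666666667 1.5666666666666664 0.9600000000000001 (0.92, -30.4) 7.2083 0.005194021825755357
```

View pics/s3.png

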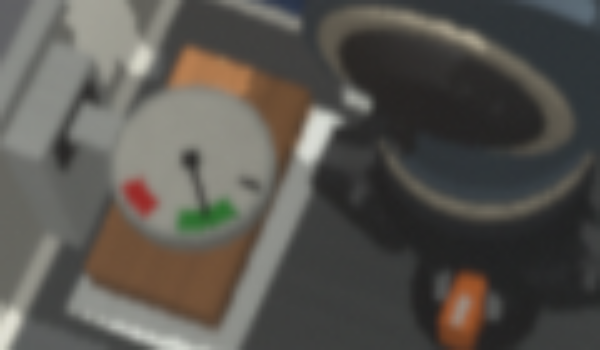

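The needle is in mid-green at about 0.95 rad. I'll release the knob and check the needle again.

```bash
python3 - <<'E'
from h import *
command_gripper(.05); p=sense()['position']; move_l(np.r_[p[:2],.29],feed=.15); sleep(.4)
im,_=camera('scene'); print(needle2(im))
R=down(YAW+np.pi); command_gripper(0,30)
st=HD-ey*.050
movep(np.r_[st,.29],R); print(move_l(np.r_[st,.186],R,feed=.1,until_force=8)); s=sense(); print(s['position'],s['finger_gap'],s['time_s'])
print('contact',move_l(np.r_[HD-ey*.012,.186],R,feed=.04,until_force=1.8)); s=sense()
print((s['position'][:2]-HD)@ey,(s['position'][:2]-HD)@ex,s['wrist_force'],s['time_s'])
save('side','d1')
E
```

```text
(0.92, -30.7)
False
[ 0.5793013  -0.09893011  0.18670406] 0.0001309198931624428 12.7083
contact True
-0.01686410485318774 -0.0001792384577564681 [-0.92925298 -0.27849695  0.58563695] 13.475
```

View pics/d1.png

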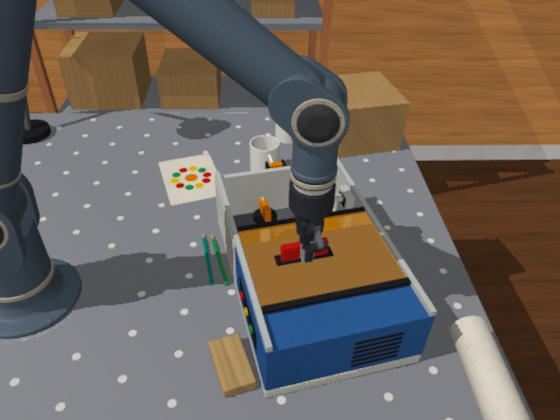

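The hand touches the back of the red fin at about (310,248) in the side view. Now the push.

```bash
python3 - <<'E'
from h import *
R=down(YAW+np.pi)
def rep(t):
    s=sense(); d=s['position'][:2]-HD; print(t,d@ey,d@ex,s['wrist_force'].round(1),(s['wrist_force'][:2]@ey).round(1),s['time_s'])
print(move_l(np.r_[HD+ey*.15,.186],R,feed=.06,until_force=20)); rep('a')
print(move_l(np.r_[HD+ey*.183,.186],R,feed=.02,until_force=25)); rep('b')
sleep(.3); rep('c')
d=sense()['position']; move_l(np.r_[d[:2]-ey*.04,.186],R,feed=.08); move_l(np.r_[d[:2]-ey*.06,.32],R,feed=.15); rep('d')
z=save('side','d2')
K=campose('side')
im,D=z; hsv=cv2.cvtColor(im,cv2.COLOR_RGB2HSV); m=cv2.inRange(hsv,(0,180,80),(4,255,255)); v,u=np.nonzero((m>0)&(D>0))
P=(K[2]@(np.linalg.inv(K[0])@np.stack([u,v,np.ones_like(u)])*D[v,u])).T+K[1]; P=P[abs(P[:,2]-.185)<.004]
if len(P): print(len(P),(P[:,:2]-KN)@np.c_[ex,ey].mean(0) if 0 else ((P[:,:2]-KN)@np.c_[ex,ey]).mean(0))
print(needle2(camera('scene')[0]))
E
```

```text
False
a 0.14996532936350215 0.00014726301430336726 [-0.4 -1.9 -0.6] -1.8 16.475
False
b 0.17139178955307247 -2.010208489230512e-05 [  4.7 -24.7   1.5] -25.1 18.275
c 0.1714213493256564 -4.7740362396864145e-06 [  5.  -23.5   1.1] -24.1 18.575
d 0.11172619481082613 -0.0005490235879223527 [0.4 0.2 0.1] 0.1 20.4167
149 [0.02605008 0.00097373]
(0.92, -12.6)
```

View pics/d2.png

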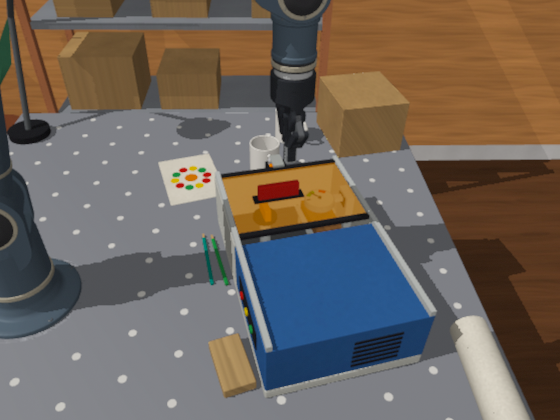

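The window sits at its stop: the push held a steady 25 N there and the handle has not sprung back. The needle is still green, seen through the amber, and the hand is clear.

```bash
python3 - <<'E'
from h import *
sleep(.3); print(finish_job())
E
```

```text
the job is handed in; nothing more can be done
None
```

I handed the job in, but no verdict came back: the needle stands in mid-green at about 0.95 rad, the window is pushed to its stop and hasn't sprung back, the blank still looks in place on the lift, and the hand is clear.

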